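# Make up the dosing tray and the back-flush cleaning tray at closing time

## Robot

A 6-joint arm with a two-finger parallel gripper is mounted at the origin on a cart in front of the work surface, level with it; the furniture and walls round the work are solid. World frame = base frame: x ahead of the robot, y to its left, z up, the work surface at z = 0. Lengths are in mm, angles in rad, forces in N, time in s.
With the tool pointing down it reaches from about 350 to 875 mm from the base axis. Payload 4.2 kg.
Tool frame: the origin (TCP) lies midway between the tips of the shut fingers; the grasp point (between the pads) lies 19 mm behind it; z points along the fingers, y is the line along which they close (so a half turn about z gives the same grasp; the last joint's range is limited). The gripper opens to 85 mm and grips with 20 to 120 N. Pads are 22 mm wide; open, the fingers measure 114 mm over their backs; the gripper's body (76 mm by 85 mm) begins 54 mm behind the grasp point. The pads swing forward as they close: fully open they stand 13 mm farther back than shut.
Start: joints at [1.524, 0.385, 0.008, 0, -1.194, -0.259], TCP at [188.128, 595.993, 231.312] pointing down, gripper open.
Joint ranges: [-3.14, 3.14], [-1.21, 2.06], [-1.07, 1.41], [-3.16, 2.05], [-2.99, -0.16], [-3.1, 3.1]. Speed limits (rad/s): [2.79, 2.79, 3.14, 3.14, 3.14, 3.14].

## Interface

Orientations are given as a unit quaternion [x, y, z, w].
In Python, from bench import sensors, get_image, camera_params, job_done gives the robot as it stands.
- The arm moves only by the tool servo_tool, never from a script. Its argument "motion" is a list of rows, each an object with "travel": the shift along the tool's x, y, z as a fraction of full scale, a list of three; "rot": the turn, a rotation vector about the tool's x, y, z as a fraction of full scale, a list of three; "hand": the opening, from 0 (shut) to 1 (fully open). In form: [{"travel": [x, y, z], "rot": [wx, wy, wz], "hand": hand}, ...]. A call has 1 to 10 rows; each row shifts and turns the commanded pose from where the row before left it, along the tool's axes as they then stand; what a row does not reach is not made up. Full scale, the value 1, is 25 cm for a shift and 360 degrees for a turn. A row lasts 1/12 s, in which the tool goes at most 41.7 mm and 7.16 degrees, less where a joint would pass 70% of its speed; a pose out of reach is approached as far as the arm can. A call with a number of a shift or a turn outside -1 to 1 is refused whole. A call with a gripper value outside its range is refused whole. The fingers move at their own pace and stop on an object; the grip force is fixed at half the most. Time passes only in rows, so rows that do not move let the fingers close. It gives the time, the measured TCP pose, the force, the opening and the grip force at its end, in the units of the state.
- sensors.read_state(): the state, without advancing time (a new reading comes with each control period).
- get_image(name): name is "scene" or "top"; returns (picture, depth): 384x512x3 uint8, red, green, blue; 384x512 float32, mm along the optical axis (not along the pixel's ray), 0 where there is no reading.
- camera_params(name): a dict with "camera_matrix" (3x3 intrinsics, pixels), "R" (3x3) and "t" (3): a world point X has camera coordinates R X + t. Camera axes: x right, y down, z forward; pixel columns grow to the right and rows downward; lengths in mm; the calibration is good to about 2 mm. A picture is of the moment at which its call begins. camera_params takes no time and is no camera call.
- job_done(): hands the job in; it is judged then, once.
The state is a dict: "clock": time; "joints": joint angles; "joint_vel": joint speeds; "joint_efforts": joint torques, N m; "position": TCP position; "ee_rot": TCP orientation; "contact_force": force on the tool from outside, world axes, zero at the start; "wrist_torque": the same for the moment, N m; "gripper_width": finger opening in mm; "grasp_force": force on a finger pad.
Only numpy, scipy, OpenCV 4.12 (cv2) and the standard library are available. Lean on these libraries where they do the work, as an engineer would, in place of code of your own. Each camera call takes 0.05 s, during which the arm holds its last target. There are 200 camera calls.

## Task

Make up the bar's two kits, leaving the dosing cup and the sugar pot where they stand. Into the walnut tray go the tamper, on the black rubber pad in its round well, the steel leveller in the other, plain round well, and the bean scoop, mouth up, in the long well. Into the blue tray, where the powder tub and the blind basket already stand, go the group brush in the long well and the timer, face up, in the empty square well, so that in the end each thing rests flat on the floor of its own well.

Things in the scene. Friction and masses are not known exactly. Their poses are not given: they have to be found in the camera images.
- tamper: Coffee tamper: brown turned-wood handle on a steel base, standing upright, 91 mm high, about 0.42 kg. Base 58 mm across, 18 mm high; neck 24 mm across; handle up to 40 mm across from 28 mm up to the top. Origin: centre of its underside, z up. Take it by the handle.
- leveller: Coffee leveller: plain round steel drum with a closed top, 60 mm across, 34 mm high, about 0.31 kg. Origin: centre of its underside, z up. Take it across the rim.
- bean_scoop: Steel bean scoop, 135 x 49 x 29 mm, 0.05 kg, standing on its cup, mouth up. Origin: under the middle of its length, level with the underside. Own x runs from the handle to the cup: cup 49 mm across, centred at x = +44 mm; flat handle about 12 mm wide from x = -68 to +20 mm, between 19 and 29 mm up. Pinch the handle across y, at about x = 0.
- group_brush: Black group-head brush lying flat, 217 mm long, 31 mm high, 0.06 kg. Origin: under the middle of its length, level with the underside. Own x runs from the handle's end (-108 mm) to the head (30 mm wide, from +59 mm on). Handle about 20 mm wide, 20 mm high; pinch it across y, at about x = 0.
- timer: White kitchen timer with display and black and red buttons, lying face up; 58 mm along its own x, 62 mm along its own y, 21 mm high, upright sides, 0.055 kg. Origin: centre of its underside, z up.
- dosing_tray: Walnut tray, fixed, 172 (x) x 182 (y) x 17 mm. Origin: centre of underside; at yaw 0 x points away from the robot, y left. Wells 12 mm deep, floor 5 mm up, centres in own x, y (mm): tamper (40, 44), round, 78 across, black rubber pad on it, pad top 7 mm up; leveller (40, -44), round, 78 across, bare; long scoop well (-45, 0), 68 along x, 166 along y; scoop either way round.
- cleaning_tray: Blue plastic tray, fixed, 168 (x) x 258 (y) x 14 mm. Origin and axes as the walnut tray's. Wells 10 mm deep, floor 4 mm up, centres in own x, y (mm): long brush well (-42, 0), 70 along x, 246 along y, brush either way round; square timer well (40, -83), 80 x 80, any quarter turn. Fixed in it: blue-lidded tub at (40, 83), 69 across, top 95 up; basket at (40, 0), 68 across, top 28 up.
- dosing_cup: Open steel dosing cup, 59 mm across, 52 mm high, standing loose on the worktop. In neither kit: leave it. Origin: centre of its underside.
- sugar_pot: Chrome sugar pot with a knob on its lid, 66 mm across, 67 mm high, standing loose on the worktop. In neither kit: leave it. Origin: centre of its underside.
There are look-alikes about, which are no part of the job. What is shaped like the leveller but red is not meant.

How it is judged:
By the outcome, as a careful person would: the job done as asked, in the order asked, and still so for the second after the job is handed in, with the robot touching nothing.
It also fails if it takes over 120 s, if anything falls off the work surface, if the arm or the gripper's body presses on something with over 40 N, if the wrist force passes 120 N, or if a joint passes its speed limit or range.

## Working session

There is one attempt and no reset: what is moved stays moved. The work goes in short steps, Python scripts to look and compute and a tool call to move; the robot and the scene stay as the last step left them, time stands still between calls to the robot, and variables do not carry over. Pictures are saved under pics/ and viewed, at most 14 in all, crops included, and the job is handed in when it is done.

Besides the shell and the picture viewer there is one more tool, called by a JSON object that holds its "fn" and its "kwargs", one argument or row to a line. servo_tool: Moves the arm, as the interface text tells. Its arguments: {"type":"object","properties":{"motion":{"type":"array"}},"required":["motion"]}

```bash
mkdir -p pics; ls; python3 - <<'E'
from bench import sensors,get_image,camera_params
import cv2,numpy as np
print(sensors.read_state())
for n in("scene","top"):
    p,d=get_image(n); cv2.imwrite(f"pics/{n}0.png",cv2.resize(p[:,:,::-1],(768,576),interpolation=cv2.INTER_CUBIC)); np.savez(f"{n}0.npz",p=p,d=d)
    print(n,camera_params(n), (d==0).mean())
E
```

```text
pics
{'clock': 0.0, 'joints': array([ 1.52359486e+00,  3.85570319e-01,  6.58457466e-03, -5.00711952e-04,
       -1.19402581e+00, -2.58599253e-01]), 'joint_vel': array([-0.00097357, -0.00116517,  0.00109051, -0.0010459 ,  0.00047276,
        0.0004337 ]), 'joint_efforts': array([-6.51799928e-04, -3.92291486e+01,  1.88401580e+01,  4.18607309e+00,
       -4.63016637e-03,  3.71000963e-07]), 'position': array([187.96528891, 595.42630628, 230.19690254]), 'ee_rot': array([ 9.88318790e-01, -1.52396487e-01, -1.14539042e-04,  1.12598094e-03]), 'contact_force': array([ 0.24765768, -0.226419  ,  0.39319402]), 'wrist_torque': array([0.02334473, 0.01314831, 0.02010691]), 'grasp_force': 0.0, 'gripper_width': 85.43633979088997}
scene {'camera_matrix': array([[439.75007727,   0.        , 250.25284911],
       [  0.        , 439.75007727, 187.7556167 ],
       [  0.        ,   0.        ,   1.        ]]), 'R': array([[ 0.79555856, -0.60573114, -0.01328046],
       [-0.47199991, -0.60587703, -0.64041324],
       [ 0.37987192,  0.5157546 , -0.7679157 ]]), 't': array([-474.03309858,  352.77254441, 1004.8590886 ])} 0.004018147786458333
top {'camera_matrix': array([[450.37553278,   0.        , 254.30298458],
       [  0.        , 450.37553278, 200.04831294],
       [  0.        ,   0.        ,   1.        ]]), 'R': array([[ 0.0871432 , -0.99619369, -0.00204666],
       [-0.97616558, -0.08498095, -0.19969727],
       [ 0.19876323,  0.01940014, -0.97985551]]), 't': array([  14.46620365,  613.90824702, 1131.6024718 ])} 0.004033406575520833
```

View pics/scene0.png

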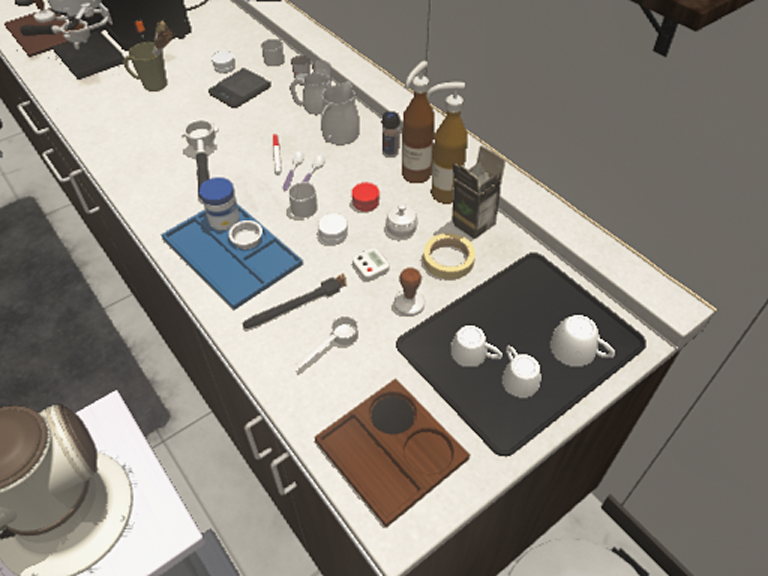

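View pics/top0.png

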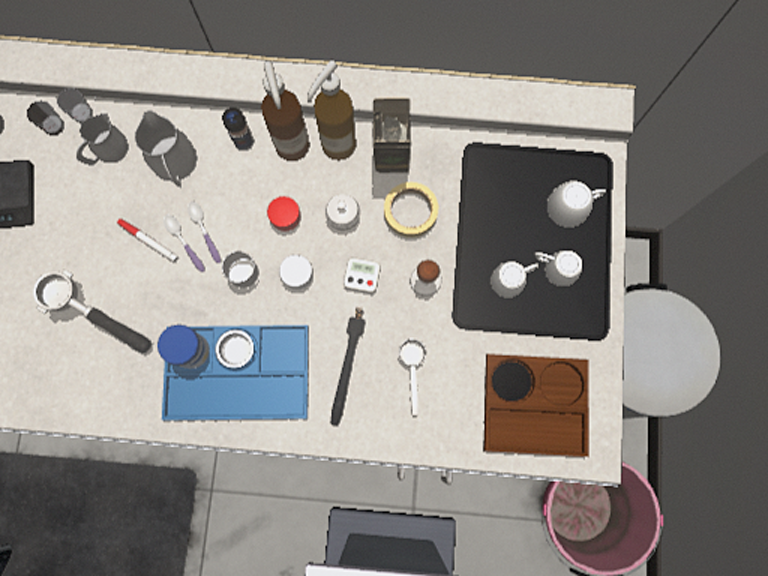

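Top view (768x576 pixels):
- Tamper at (427,275).
- Leveller candidates: plain pale drum at (296,271), chosen. Red drum (284,213), open dosing cup (240,271) and knobbed sugar pot (342,212) rejected.
- Timer at (362,276).
- Brush at (347,365). The portafilter at (95,310) is not it.
- Scoop at (412,380). The small spoons at (185,240) are not it.
- Trays: blue (235,372), walnut (537,405).

```bash
cat > h.py <<'E'
import numpy as np,cv2
from bench import get_image,camera_params,sensors
def cloud(n,d):
    c=camera_params(n);K,R,t=c["camera_matrix"],c["R"],c["t"]
    v,u=np.mgrid[:d.shape[0],:d.shape[1]]
    P=np.stack([(u-K[0,2])/K[0,0]*d,(v-K[1,2])/K[1,1]*d,d],-1)
    return (P-t)@R          # world points HxWx3
def ray(n,uv,z):
    c=camera_params(n);K,R,t=c["camera_matrix"],c["R"],c["t"]
    uv=np.atleast_2d(np.asarray(uv,float)); r=np.c_[(uv-K[:2,2])/K[0,0],np.ones(len(uv))]@R
    o=-R.T@t; return (o+r*((z-o[2])/r[:,2])[:,None])[:,:2]
def blob(n,mask,z):
    """largest blob -> centre, rect(size, yaw of long side) on plane z"""
    k,l,s,_=cv2.connectedComponentsWithStats(mask.astype(np.uint8))
    i=1+s[1:,4].argmax(); m=(l==i).astype(np.uint8)
    c=max(cv2.findContours(m,0,cv2.CHAIN_APPROX_NONE)[0],key=len)[:,0]
    w=ray(n,c,z).astype(np.float32); (cx,cy),(a,b),_=r=cv2.minAreaRect(w); bx=cv2.boxPoints(r)
    e=[bx[1]-bx[0],bx[2]-bx[1]]; e=max(e,key=np.linalg.norm)
    return np.round([cx,cy,a,b,np.arctan2(e[1],e[0])],3),m,w
E
python3 - <<'E'
from h import *
D=np.load("top0.npz");p,d=D["p"],D["d"];C=cloud("top",d);z=C[...,2];hsv=cv2.cvtColor(p,cv2.COLOR_RGB2HSV)
print("counter z",np.median(z[225:235,200:215]),z[225:235,200:215].std())
def roi(x0,y0,x1,y1):
    m=np.zeros(z.shape,bool);m[int(y0/1.5):int(y1/1.5),int(x0/1.5):int(x1/1.5)]=1;return m
H,S,V=[hsv[...,i].astype(int) for i in range(3)]
L={"leveller":(roi(272,248,320,296)&(z>20),34),"red":(roi(262,190,306,235)&(z>20),34),"cup":(roi(215,248,262,295)&(z>25),52),"pot":(roi(320,188,365,236)&(z>12),40),
"timer":(roi(340,254,386,300)&(z>11),21),"handle":(roi(408,250,446,300)&(z>60),91),"base":(roi(400,250,450,305)&(z>9),18),"scoop":(roi(385,335,440,425)&(z>10),27),
"brush":(roi(315,300,380,430)&(z>9),20),"walnut":(roi(470,340,610,470)&(S>90)&((H<25)|(H>170))|roi(490,360,540,400)&(V<70),17),"blue":(roi(150,320,320,430)&(H>95)&(H<125)&(S>100),14)}
for k,(m,h) in L.items():
    r,mm,w=blob("top",m,h);zz=z[mm>0];print(k,r,"reach",np.hypot(*r[:2]).round(),"zpct",np.percentile(zz,[5,50,98]).round(1),"cen",np.median(C[mm>0],0).round(1)[:2])
def crop(a):return cv2.resize(p[a[1]:a[3],a[0]:a[2],::-1],None,fx=4,fy=4,interpolation=cv2.INTER_CUBIC)
cv2.imwrite("pics/c1.png",crop((145,120,305,260)))
E
```

```text
counter z 2.5822524903735298 5.297258440105661
leveller [654.91  229.818  59.735  60.199  -0.674] reach 694.0 zpct [29.  33.7 38.6] cen [655.5 229.8]
red [7.66121e+02 2.65661e+02 6.17590e+01 5.85910e+01 1.12000e-01] reach 811.0 zpct [27.4 33.7 39.4] cen [765.  265.2]
cup [648.191 328.131  65.443  55.084   0.882] reach 727.0 zpct [28.  42.2 56.8] cen [650.9 333. ]
pot [773.74  154.104  64.704  64.405   0.898] reach 789.0 zpct [24.3 42.6 67.5] cen [771.7 153.9]
timer [661.949 109.653  60.97   58.496   1.467] reach 671.0 zpct [15.3 19.6 24.8] cen [662.2 109.5]
handle [ 6.61906e+02 -8.11500e+00  3.75640e+01  3.66670e+01  8.70000e-02] reach 662.0 zpct [78.4 88.2 93.5] cen [662.7  -8.5]
base [ 6.6741e+02 -8.2750e+00  6.5489e+01  5.2634e+01  7.9000e-02] reach 667.0 zpct [10.2 77.7 93.3] cen [659.   -7.7]
scoop [4.84667e+02 2.58500e+00 1.33083e+02 4.57270e+01 8.20000e-02] reach 485.0 zpct [13.2 26.5 32.7] cen [478.8  -1.8]
brush [ 4.94536e+02  1.21870e+02  2.97900e+01  2.13910e+02 -1.45000e-01] reach 509.0 zpct [11.4 16.9 25.2] cen [493.5 120.7]
walnut [ 455.302 -220.739  170.412  181.683   -1.538] reach 506.0 zpct [ 2.3  7.7 21. ] cen [ 452.9 -222.5]
blue [467.156 327.235 168.032 270.906  -1.47 ] reach 570.0 zpct [ 1.2  6.1 97.4] cen [453.3 307.1]
```

View pics/c1.png

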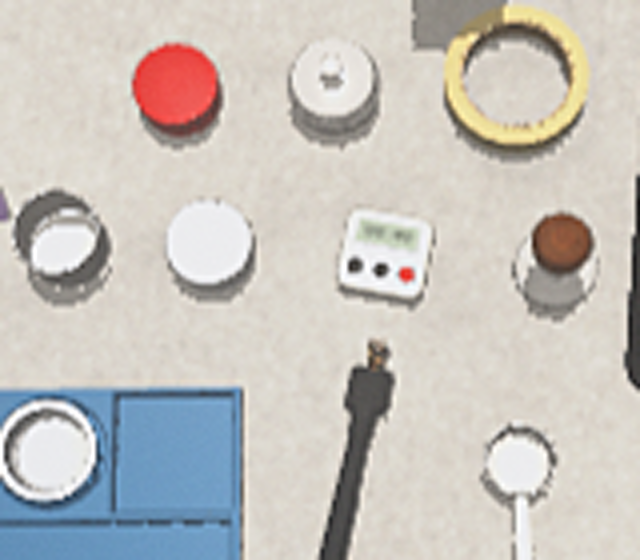

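The crop shows the plain white-grey leveller at crop pixel (210,248). The red drum is at (176,88), the open cup at (62,240) and the lidded pot at (332,85). The timer is at (385,255), face up, and the tamper handle at (562,242). Next I'll refine the blue tray and the scoop handle, and cross-check with the scene camera.

```bash
python3 - <<'E'
from h import *
D=np.load("top0.npz");p,d=D["p"],D["d"];z=cloud("top",d)[...,2];hsv=cv2.cvtColor(p,cv2.COLOR_RGB2HSV);H,S,V=[hsv[...,i].astype(int) for i in range(3)]
m=np.zeros(z.shape,bool);m[213:290,100:215]=1;m&=(H>95)&(H<125)&(S>90);m[:253,:140]=0
print("blue",blob("top",m,14)[0])
m=np.zeros(z.shape,bool);m[248:282,262:292]=1;m&=(z>14);r,mm,w=blob("top",m,29);print("scoop handle",r)
m=np.zeros(z.shape,bool);m[222:247,258:292]=1;m&=(z>14);print("scoop cup",blob("top",m,29)[0])
m=np.zeros(z.shape,bool);m[235:285,205:260]=1;m&=(V<110);r,mm,w=blob("top",m,18);print("brush handle",r)
D=np.load("scene0.npz");p,d=D["p"],D["d"];C=cloud("scene",d)
for nm,(x,y),rad,h in[("tamper",(662,-8),35,75),("lev",(655,230),40,20),("timer",(662,110),45,13),("scoop",(485,3),90,18)]:
    q=C[(np.hypot(C[...,0]-x,C[...,1]-y)<rad)&(C[...,2]>h)];print(nm,"scene cloud mid",((np.percentile(q,2,0)+np.percentile(q,98,0))/2).round(1),np.percentile(q,98,0).round(1))
E
```

```text
blue [466.062 320.437 165.814 257.077  -1.465]
scoop handle [ 4.55199e+02 -2.11800e+00  7.37260e+01  1.32370e+01  7.70000e-02]
scoop cup [526.509   6.138  47.331  47.765  -0.703]
brush handle [ 4.53596e+02  1.24706e+02  1.81300e+01  1.32065e+02 -1.47000e-01]
tamper scene cloud mid [666.9 -11.   84.4] [683.7   5.7  92.8]
lev scene cloud mid [659.3 228.9  29.4] [685.9 256.3  37.5]
timer scene cloud mid [666.8 108.7  18.8] [694.6 138.1  23.6]
scoop scene cloud mid [488.5   5.5  25. ] [553.7  29.1  31.3]
```

{"fn": "servo_tool", "kwargs": {
  "motion": [
    {"travel": [0, 0, 0], "rot": [0, 0, 0.0198], "hand": 1},
    {"travel": [0, 0, 0], "rot": [0, 0, 0.0198], "hand": 1},
    {"travel": [0, 0, 0], "rot": [0, 0, 0.0198], "hand": 1},
    {"travel": [0, 0, 0], "rot": [0, 0, 0.0198], "hand": 1},
    {"travel": [0, 0, 0], "rot": [0, 0, 0.0198], "hand": 1},
    {"travel": [0, 0, 0], "rot": [0, 0, 0.0198], "hand": 1},
    {"travel": [0, 0, 0], "rot": [0, 0, 0.0198], "hand": 1},
    {"travel": [0, 0, 0], "rot": [0, 0, 0.0198], "hand": 1},
    {"travel": [0, 0, 0], "rot": [0, 0, 0.0198], "hand": 1},
    {"travel": [0, 0, 0], "rot": [0, 0, 0.0198], "hand": 1}
  ]
}}

```text
clock: 0.93
position: [188.0, 595.6, 230.6]
ee_rot: [0.712, -0.702, 0.0, 0.001]
contact_force: [-0.0, -0.1, -1.0]
gripper_width: 85.3
grasp_force: 0.0
```

{"fn": "servo_tool", "kwargs": {
  "motion": [
    {"travel": [0.122, -0.0934, 0], "rot": [0, 0, 0], "hand": 1},
    {"travel": [0.122, -0.0934, 0], "rot": [0, 0, 0], "hand": 1},
    {"travel": [0.122, -0.0934, 0], "rot": [0, 0, 0], "hand": 1},
    {"travel": [0.122, -0.0934, 0], "rot": [0, 0, 0], "hand": 1},
    {"travel": [0.122, -0.0934, 0], "rot": [0, 0, 0], "hand": 1},
    {"travel": [0.122, -0.0934, 0], "rot": [0, 0, 0], "hand": 1},
    {"travel": [0.122, -0.0934, 0], "rot": [0, 0, 0], "hand": 1},
    {"travel": [0.122, -0.0934, 0], "rot": [0, 0, 0], "hand": 1},
    {"travel": [0.122, -0.0934, 0], "rot": [0, 0, 0], "hand": 1},
    {"travel": [0.122, -0.0934, 0], "rot": [0, 0, 0], "hand": 1}
  ]
}}

```text
clock: 1.77
position: [428.5, 294.1, 231.1]
ee_rot: [0.715, -0.7, -0.0, 0.0]
contact_force: [0.2, 1.7, 0.3]
gripper_width: 85.6
grasp_force: 0.0
```

{"fn": "servo_tool", "kwargs": {
  "motion": [
    {"travel": [0.122, -0.0934, 0], "rot": [0, 0, 0], "hand": 1},
    {"travel": [0.122, -0.0934, 0], "rot": [0, 0, 0], "hand": 1},
    {"travel": [0.122, -0.0934, 0], "rot": [0, 0, 0], "hand": 1},
    {"travel": [0.122, -0.0934, 0], "rot": [0, 0, 0], "hand": 1},
    {"travel": [0.122, -0.0934, 0], "rot": [0, 0, 0], "hand": 1},
    {"travel": [0.122, -0.0934, 0.03], "rot": [0, 0, 0], "hand": 1},
    {"travel": [0.122, -0.0934, 0.04], "rot": [0, 0, 0], "hand": 1},
    {"travel": [0.122, -0.0934, 0.04], "rot": [0, 0, 0], "hand": 1},
    {"travel": [0.122, -0.0934, 0.04], "rot": [0, 0, 0], "hand": 1},
    {"travel": [0.122, -0.0934, 0.04], "rot": [0, 0, 0], "hand": 1}
  ]
}}

```text
clock: 2.6
position: [668.4, -5.8, 182.7]
ee_rot: [0.714, -0.7, -0.0, 0.0]
contact_force: [0.5, 2.1, 0.6]
gripper_width: 85.6
grasp_force: 0.0
```

{"fn": "servo_tool", "kwargs": {
  "motion": [
    {"travel": [0.012, 0.02, 0.05], "rot": [0, 0, 0.002], "hand": 1},
    {"travel": [0, 0, 0.1], "rot": [0, 0, 0], "hand": 1},
    {"travel": [0, 0, 0.1], "rot": [0, 0, 0], "hand": 1},
    {"travel": [0, 0, 0.1], "rot": [0, 0, 0], "hand": 1},
    {"travel": [0, 0, 0.1], "rot": [0, 0, 0], "hand": 1},
    {"travel": [0, 0, 0.08], "rot": [0, 0, 0], "hand": 1},
    {"travel": [0, 0, 0.029], "rot": [0, 0, 0], "hand": 1},
    {"travel": [0, 0, 0], "rot": [0, 0, 0], "hand": 1},
    {"travel": [0, 0, 0], "rot": [0, 0, 0], "hand": 1},
    {"travel": [0, 0, 0], "rot": [0, 0, 0], "hand": 1}
  ]
}}

```text
clock: 3.43
position: [664.1, -7.0, 45.7]
ee_rot: [0.71, -0.704, 0.001, -0.001]
contact_force: [-0.3, 0.1, 0.6]
gripper_width: 85.4
grasp_force: 0.0
```

```bash
cat >> h.py <<'E'
def look(n,box,f,name):
    p,d=get_image(n);x0,y0,x1,y1=box
    cv2.imwrite(f"pics/{name}.png",cv2.resize(p[y0:y1,x0:x1,::-1],None,fx=f,fy=f,interpolation=cv2.INTER_CUBIC));np.savez(f"{name}.npz",p=p,d=d)
E
python3 - <<'E'
from h import *
look("scene",(180,120,380,270),4,"t1")
E
```

```text
(no output)
```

View pics/t1.png

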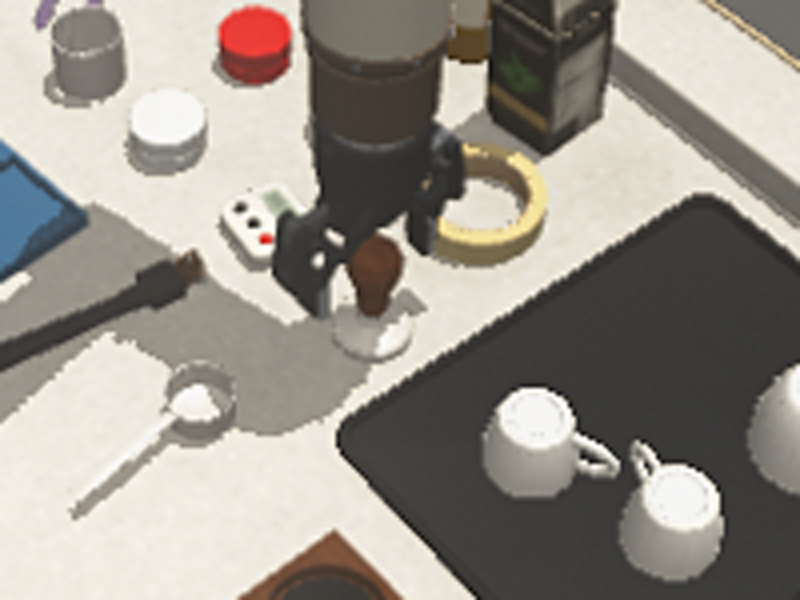

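The open fingers at crop pixels (300,265) and (430,215) straddle the tamper handle at (375,270), so I'll close.

{"fn": "servo_tool", "kwargs": {
  "motion": [
    {"travel": [0, 0, 0.008], "rot": [0, 0, 0], "hand": 0},
    {"travel": [0, 0, 0], "rot": [0, 0, 0], "hand": 0},
    {"travel": [0, 0, 0], "rot": [0, 0, 0], "hand": 0},
    {"travel": [0, 0, 0], "rot": [0, 0, 0], "hand": 0},
    {"travel": [0, 0, 0], "rot": [0, 0, 0], "hand": 0},
    {"travel": [0, 0, 0], "rot": [0, 0, 0], "hand": 0},
    {"travel": [0, 0, 0], "rot": [0, 0, 0], "hand": 0},
    {"travel": [0, 0, 0], "rot": [0, 0, 0], "hand": 0},
    {"travel": [0, 0, 0], "rot": [0, 0, 0], "hand": 0},
    {"travel": [0, 0, 0], "rot": [0, 0, 0], "hand": 0}
  ]
}}

```text
clock: 4.32
position: [664.1, -7.1, 43.2]
ee_rot: [0.71, -0.704, 0.001, -0.001]
contact_force: [1.5, 0.1, 5.7]
gripper_width: 37.7
grasp_force: 59.6
```

{"fn": "servo_tool", "kwargs": {
  "motion": [
    {"travel": [0, 0, -0.05], "rot": [0, 0, 0], "hand": 0},
    {"travel": [0, 0, -0.12], "rot": [0, 0, 0], "hand": 0},
    {"travel": [0, 0, -0.13], "rot": [0, 0, 0], "hand": 0},
    {"travel": [0.0946, 0.098, -0.05], "rot": [0, 0, 0], "hand": 0},
    {"travel": [0.0946, 0.098, 0], "rot": [0, 0, 0], "hand": 0},
    {"travel": [0.0946, 0.098, 0], "rot": [0, 0, 0], "hand": 0},
    {"travel": [0.0946, 0.098, 0], "rot": [0, 0, 0], "hand": 0},
    {"travel": [0.0946, 0.098, 0], "rot": [0, 0, 0], "hand": 0},
    {"travel": [0.0946, 0.098, 0], "rot": [0, 0, 0], "hand": 0},
    {"travel": [0.0946, 0.098, 0], "rot": [0, 0, 0], "hand": 0}
  ]
}}

```text
clock: 5.15
position: [489.1, -174.7, 128.3]
ee_rot: [0.71, -0.704, -0.002, 0.001]
contact_force: [0.8, -0.7, -4.1]
gripper_width: 37.7
grasp_force: 61.1
```

{"fn": "servo_tool", "kwargs": {
  "motion": [
    {"travel": [0, 0, 0.05], "rot": [0, 0, 0], "hand": 0},
    {"travel": [0, 0, 0.08], "rot": [0, 0, 0], "hand": 0},
    {"travel": [0, 0, 0.05], "rot": [0, 0, 0], "hand": 0},
    {"travel": [0, 0, 0], "rot": [0, 0, 0], "hand": 0},
    {"travel": [0, 0, 0], "rot": [0, 0, 0], "hand": 0},
    {"travel": [0, 0, 0], "rot": [0, 0, 0], "hand": 0}
  ]
}}

```text
clock: 5.65
position: [492.7, -174.1, 84.8]
ee_rot: [0.71, -0.704, -0.0, 0.0]
contact_force: [0.6, 0.4, -2.9]
gripper_width: 37.5
grasp_force: 61.3
```

```bash
python3 - <<'E'
from h import *
look("scene",(180,200,340,360),3.75,"t2")
print(sensors.read_state()["position"])
E
```

```text
[ 493.10706026 -174.09023823   85.20395403]
```

View pics/t2.png

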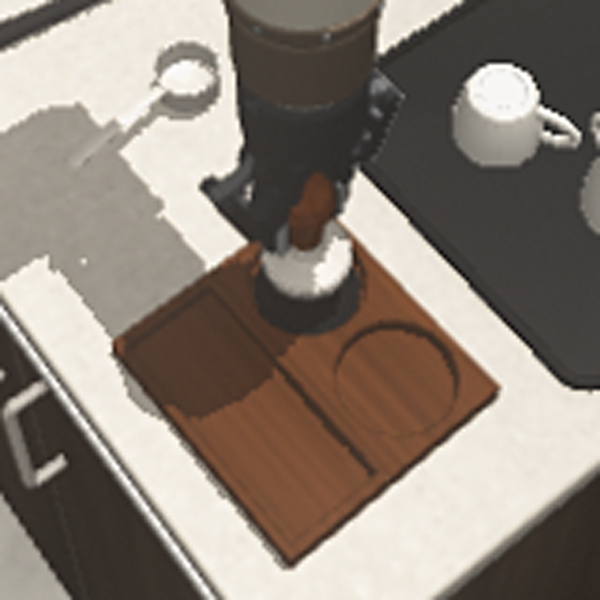

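The tamper base at (305,268) hangs centred over the pad well at (308,290). I'll lower it and release.

{"fn": "servo_tool", "kwargs": {
  "motion": [
    {"travel": [0, 0, 0.06], "rot": [0, 0, 0], "hand": 0},
    {"travel": [0, 0, 0.05], "rot": [0, 0, 0], "hand": 0},
    {"travel": [0, 0, 0.02], "rot": [0, 0, 0], "hand": 0},
    {"travel": [0, 0, 0.008], "rot": [0, 0, 0], "hand": 0},
    {"travel": [0, 0, 0], "rot": [0, 0, 0], "hand": 0},
    {"travel": [0, 0, 0], "rot": [0, 0, 0], "hand": 0}
  ]
}}

```text
clock: 6.2
position: [493.5, -174.2, 50.8]
ee_rot: [0.71, -0.704, 0.001, -0.001]
contact_force: [0.3, 0.2, -4.9]
gripper_width: 37.9
grasp_force: 61.3
```

{"fn": "servo_tool", "kwargs": {
  "motion": [
    {"travel": [0, 0, 0.004], "rot": [0, 0, 0], "hand": 0},
    {"travel": [0, 0, 0], "rot": [0, 0, 0], "hand": 0},
    {"travel": [0, 0, 0], "rot": [0, 0, 0], "hand": 1},
    {"travel": [0, 0, 0], "rot": [0, 0, 0], "hand": 1},
    {"travel": [0, 0, 0], "rot": [0, 0, 0], "hand": 1},
    {"travel": [0, 0, 0], "rot": [0, 0, 0], "hand": 1},
    {"travel": [0, 0, 0], "rot": [0, 0, 0], "hand": 1},
    {"travel": [0, 0, -0.08], "rot": [0, 0, 0], "hand": 1},
    {"travel": [0, 0, -0.15], "rot": [0, 0, 0], "hand": 1},
    {"travel": [0, 0, -0.15], "rot": [0, 0, 0], "hand": 1}
  ]
}}

```text
clock: 7.03
position: [491.6, -174.1, 144.0]
ee_rot: [0.71, -0.704, -0.002, 0.001]
contact_force: [2.1, -0.1, 0.8]
gripper_width: 85.4
grasp_force: 0.0
```

{"fn": "servo_tool", "kwargs": {
  "motion": [
    {"travel": [-0.1464, -0.0604, -0.02], "rot": [0, 0, 0], "hand": 1},
    {"travel": [-0.1464, -0.0604, 0], "rot": [0, 0, 0], "hand": 1},
    {"travel": [-0.1464, -0.0604, 0], "rot": [0, 0, 0], "hand": 1},
    {"travel": [-0.1464, -0.0604, 0], "rot": [0, 0, 0], "hand": 1},
    {"travel": [-0.1464, -0.0604, 0], "rot": [0, 0, 0], "hand": 1},
    {"travel": [-0.1464, -0.0604, 0], "rot": [0, 0, 0], "hand": 1},
    {"travel": [-0.1464, -0.0604, 0], "rot": [0, 0, 0], "hand": 1},
    {"travel": [-0.1464, -0.0604, 0], "rot": [0, 0, 0], "hand": 1},
    {"travel": [-0.1464, -0.0604, 0], "rot": [0, 0, 0], "hand": 1},
    {"travel": [-0.1464, -0.0604, 0], "rot": [0, 0, 0], "hand": 1}
  ]
}}

```text
clock: 7.87
position: [640.9, 195.0, 148.9]
ee_rot: [0.71, -0.704, -0.0, 0.0]
contact_force: [0.7, -0.9, 0.1]
gripper_width: 85.3
grasp_force: 0.0
```

{"fn": "servo_tool", "kwargs": {
  "motion": [
    {"travel": [-0.1464, -0.0604, 0], "rot": [0, 0, 0], "hand": 1},
    {"travel": [0, 0, 0.1], "rot": [0, 0, 0], "hand": 1},
    {"travel": [0, 0, 0.12], "rot": [0, 0, 0], "hand": 1},
    {"travel": [0, 0, 0.1], "rot": [0, 0, 0], "hand": 1},
    {"travel": [0, 0, 0.06], "rot": [0, 0, 0], "hand": 1},
    {"travel": [0, 0, 0], "rot": [0, 0, 0], "hand": 1},
    {"travel": [0, 0, 0], "rot": [0, 0, 0], "hand": 1},
    {"travel": [0, 0, 0], "rot": [0, 0, 0], "hand": 1}
  ]
}}

```text
clock: 8.53
position: [656.5, 230.1, 55.5]
ee_rot: [0.71, -0.704, 0.001, -0.001]
contact_force: [-0.0, 0.2, 0.6]
gripper_width: 85.3
grasp_force: 0.0
```

```bash
python3 - <<'E'
from h import *
look("scene",(160,90,320,210),5,"l1")
print(sensors.read_state()["position"])
p,d=get_image("top");C=cloud("top",d);z=C[...,2]
m=np.zeros(z.shape,bool);m[235:275,315:360]=1;m&=(z>75)&(z<110)
r,mm,w=blob("top",m,98);print("tamper top",r)
E
```

```text
[656.6516119  230.29000092  56.0043862 ]
tamper top [ 493.716 -174.145   38.227   38.006    0.854]
```

View pics/l1.png

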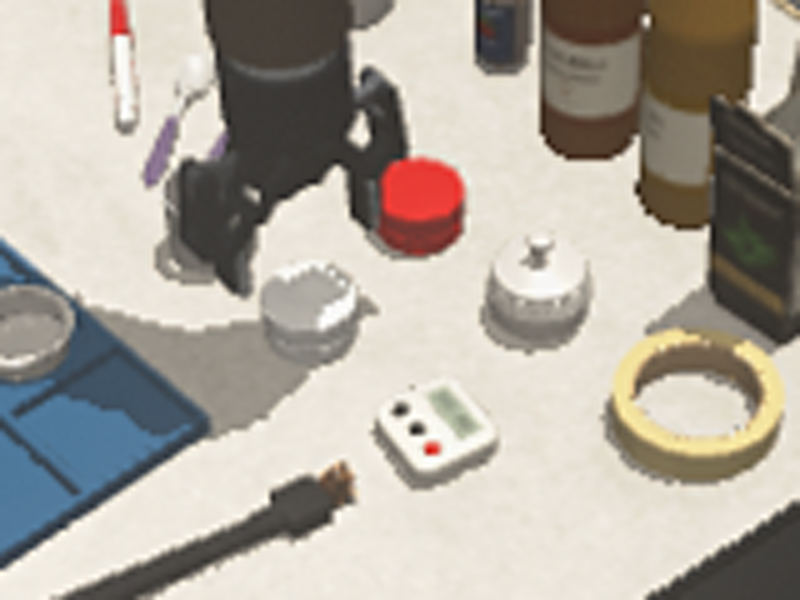

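Fingertips at (240,280) and (370,220) stand either side of the leveller at (310,300), and the red drum is clear. The tamper top reads (493.7,-174.1), which is its well centre.

{"fn": "servo_tool", "kwargs": {
  "motion": [
    {"travel": [0, 0, 0.08], "rot": [0, 0, 0], "hand": 1},
    {"travel": [0, 0, 0.07], "rot": [0, 0, 0], "hand": 1},
    {"travel": [0, 0, 0.04], "rot": [0, 0, 0], "hand": 1},
    {"travel": [0, 0, 0], "rot": [0, 0, 0], "hand": 1},
    {"travel": [0, 0, 0], "rot": [0, 0, 0], "hand": 0},
    {"travel": [0, 0, 0], "rot": [0, 0, 0], "hand": 0},
    {"travel": [0, 0, 0], "rot": [0, 0, 0], "hand": 0},
    {"travel": [0, 0, 0], "rot": [0, 0, 0], "hand": 0},
    {"travel": [0, 0, 0], "rot": [0, 0, 0], "hand": 0},
    {"travel": [0, 0, 0], "rot": [0, 0, 0], "hand": 0}
  ]
}}

```text
clock: 9.47
position: [657.9, 230.8, 9.5]
ee_rot: [0.71, -0.704, 0.001, -0.003]
contact_force: [1.6, -0.0, 5.1]
gripper_width: 58.3
grasp_force: 65.4
```

{"fn": "servo_tool", "kwargs": {
  "motion": [
    {"travel": [0, 0, -0.05], "rot": [0, 0, 0], "hand": 0},
    {"travel": [0, 0, -0.12], "rot": [0, 0, 0], "hand": 0},
    {"travel": [0, 0, -0.15], "rot": [0, 0, 0], "hand": 0},
    {"travel": [0, 0, -0.15], "rot": [0, 0, 0], "hand": 0},
    {"travel": [0, 0, -0.08], "rot": [0, 0, 0], "hand": 0},
    {"travel": [0.1514, 0.0509, 0], "rot": [0, 0, 0], "hand": 0},
    {"travel": [0.1514, 0.0509, 0], "rot": [0, 0, 0], "hand": 0},
    {"travel": [0.1514, 0.0509, 0], "rot": [0, 0, 0], "hand": 0},
    {"travel": [0.1514, 0.0509, 0], "rot": [0, 0, 0], "hand": 0},
    {"travel": [0.1514, 0.0509, 0], "rot": [0, 0, 0], "hand": 0}
  ]
}}

```text
clock: 10.3
position: [590.8, 38.4, 143.5]
ee_rot: [0.71, -0.704, -0.001, 0.001]
contact_force: [0.2, -0.3, -3.2]
gripper_width: 58.2
grasp_force: 65.5
```

{"fn": "servo_tool", "kwargs": {
  "motion": [
    {"travel": [0.1514, 0.0509, 0], "rot": [0, 0, 0], "hand": 0},
    {"travel": [0.1514, 0.0509, 0], "rot": [0, 0, 0], "hand": 0},
    {"travel": [0.1514, 0.0509, 0], "rot": [0, 0, 0], "hand": 0},
    {"travel": [0.1514, 0.0509, 0], "rot": [0, 0, 0], "hand": 0},
    {"travel": [0.1514, 0.0509, 0], "rot": [0, 0, 0], "hand": 0},
    {"travel": [0.1514, 0.0509, 0], "rot": [0, 0, 0], "hand": 0},
    {"travel": [0.1514, 0.0509, 0], "rot": [0, 0, 0], "hand": 0},
    {"travel": [0.1514, 0.0509, 0], "rot": [0, 0, 0], "hand": 0},
    {"travel": [0, 0, 0], "rot": [0, 0, 0], "hand": 0},
    {"travel": [0, 0, 0], "rot": [0, 0, 0], "hand": 0}
  ]
}}

```text
clock: 11.13
position: [491.8, -265.0, 143.4]
ee_rot: [0.708, -0.706, -0.002, 0.0]
contact_force: [0.4, 0.1, -3.1]
gripper_width: 58.3
grasp_force: 65.5
```

{"fn": "servo_tool", "kwargs": {
  "motion": [
    {"travel": [-0.009, -0.02, 0.05], "rot": [0, 0, 0], "hand": 0},
    {"travel": [0, 0, 0.12], "rot": [0, 0, 0], "hand": 0},
    {"travel": [0, 0, 0.13], "rot": [0, 0, 0], "hand": 0},
    {"travel": [0, 0, 0.1], "rot": [0, 0, 0], "hand": 0},
    {"travel": [0, 0, 0.05], "rot": [0, 0, 0], "hand": 0},
    {"travel": [0, 0, 0], "rot": [0, 0, 0], "hand": 0},
    {"travel": [0, 0, 0], "rot": [0, 0, 0], "hand": 0},
    {"travel": [0, 0, 0], "rot": [0, 0, 0], "hand": 0}
  ]
}}

```text
clock: 11.8
position: [500.3, -260.9, 32.7]
ee_rot: [0.711, -0.704, 0.001, -0.0]
contact_force: [-0.1, 0.1, -3.3]
gripper_width: 58.3
grasp_force: 65.5
```

```bash
python3 - <<'E'
from h import *
look("scene",(200,220,340,340),5,"l2")
print(sensors.read_state()["position"])
E
```

```text
[ 500.46403132 -261.08779674   33.10206729]
```

View pics/l2.png

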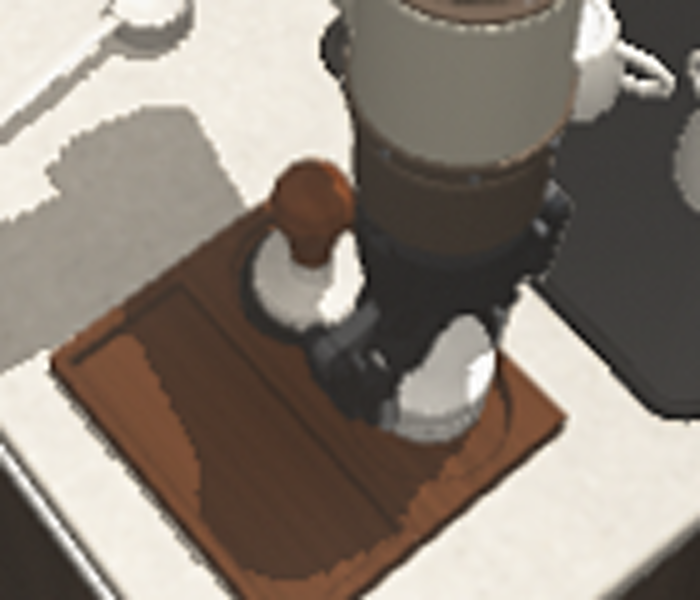

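The leveller at (435,390) hangs over the plain well and the tamper at (305,270) is seated. I'll correct by about 4 mm and lower.

{"fn": "servo_tool", "kwargs": {
  "motion": [
    {"travel": [0.007, 0.015, 0.01], "rot": [0, 0, 0], "hand": 0},
    {"travel": [0, 0, 0.03], "rot": [0, 0, 0], "hand": 0},
    {"travel": [0, 0, 0.022], "rot": [0, 0, 0], "hand": 0},
    {"travel": [0, 0, 0.01], "rot": [0, 0, 0], "hand": 0},
    {"travel": [0, 0, 0], "rot": [0, 0, 0], "hand": 0},
    {"travel": [0, 0, 0], "rot": [0, 0, 0], "hand": 0}
  ]
}}

```text
clock: 12.35
position: [495.0, -263.2, 14.6]
ee_rot: [0.71, -0.704, -0.0, 0.0]
contact_force: [-3.5, 2.3, 7.1]
gripper_width: 58.1
grasp_force: 66.3
```

{"fn": "servo_tool", "kwargs": {
  "motion": [
    {"travel": [0, 0, 0], "rot": [0, 0, 0], "hand": 1},
    {"travel": [0, 0, 0], "rot": [0, 0, 0], "hand": 1},
    {"travel": [0, 0, 0], "rot": [0, 0, 0], "hand": 1},
    {"travel": [0, 0, 0], "rot": [0, 0, 0], "hand": 1},
    {"travel": [0, 0, -0.06], "rot": [0, 0, 0], "hand": 1},
    {"travel": [0, 0, -0.14], "rot": [0, 0, 0], "hand": 1},
    {"travel": [0, 0, -0.14], "rot": [0, 0, 0], "hand": 1},
    {"travel": [0, 0, -0.14], "rot": [0, 0, 0], "hand": 1},
    {"travel": [0, 0, -0.1], "rot": [0, 0, 0], "hand": 1},
    {"travel": [0, 0, 0], "rot": [0, 0, 0], "hand": 1}
  ]
}}

```text
clock: 13.18
position: [499.0, -264.5, 165.1]
ee_rot: [0.711, -0.704, 0.006, -0.003]
contact_force: [1.1, -0.5, 0.8]
gripper_width: 85.3
grasp_force: 0.0
```

```bash
python3 - <<'E'
from h import *
print(sensors.read_state()["position"])
p,d=get_image("scene");C=cloud("scene",d)
for c,h in(((494,-174),80),((496.5,-263),27)):
    m=(np.hypot(C[...,0]-c[0],C[...,1]-c[1])<42)&(C[...,2]>h)&(C[...,2]<110);q=C[m];print(len(q),((np.percentile(q,2,0)+np.percentile(q,98,0))/2).round(1),np.percentile(q,[50,95],0)[:,2].round(1))
E
```

```text
[ 499.00611805 -264.45093275  165.0807924 ]
64 [ 492.4 -170.4   91.4] [94.1 98.6]
507 [ 495.6 -263.4   36.3] [38.2 41.5]
```

{"fn": "servo_tool", "kwargs": {
  "motion": [
    {"travel": [-0.152, 0.007, 0], "rot": [0, 0, 0], "hand": 0.6},
    {"travel": [-0.152, 0.007, 0], "rot": [0, 0, 0], "hand": 0.6},
    {"travel": [-0.152, 0.007, 0], "rot": [0, 0, 0], "hand": 0.6},
    {"travel": [-0.152, 0.007, 0], "rot": [0, 0, 0], "hand": 0.6},
    {"travel": [-0.152, 0.007, 0], "rot": [0, 0, 0], "hand": 0.6},
    {"travel": [-0.152, 0.007, 0], "rot": [0, 0, 0], "hand": 0.6},
    {"travel": [-0.152, 0.007, 0], "rot": [0, 0, 0], "hand": 0.6},
    {"travel": [0, 0, 0], "rot": [0, 0, -0.0198], "hand": 0.6},
    {"travel": [0, 0, 0], "rot": [0, 0, -0.0198], "hand": 0.6},
    {"travel": [0, 0, 0], "rot": [0, 0, -0.0198], "hand": 0.6}
  ]
}}

```text
clock: 14.07
position: [480.1, 3.7, 157.2]
ee_rot: [0.831, -0.557, -0.001, 0.001]
contact_force: [0.6, 0.1, 0.1]
gripper_width: 51.3
grasp_force: 0.0
```

{"fn": "servo_tool", "kwargs": {
  "motion": [
    {"travel": [0, 0, 0], "rot": [0, 0, -0.0198], "hand": 0.6},
    {"travel": [0, 0, 0], "rot": [0, 0, -0.0198], "hand": 0.6},
    {"travel": [0, 0, 0], "rot": [0, 0, -0.0198], "hand": 0.6},
    {"travel": [0, 0, 0], "rot": [0, 0, -0.0198], "hand": 0.6},
    {"travel": [0, 0, 0], "rot": [0, 0, -0.0198], "hand": 0.6},
    {"travel": [0, 0, 0], "rot": [0, 0, -0.0198], "hand": 0.6},
    {"travel": [0, 0, 0], "rot": [0, 0, -0.0198], "hand": 0.6},
    {"travel": [0, 0, 0], "rot": [0, 0, -0.0198], "hand": 0.6},
    {"travel": [0, 0, 0], "rot": [0, 0, -0.0198], "hand": 0.6},
    {"travel": [0, 0, 0], "rot": [0, 0, -0.0198], "hand": 0.6}
  ]
}}

```text
clock: 14.9
position: [480.1, 2.6, 157.1]
ee_rot: [1.0, 0.03, -0.001, 0.0]
contact_force: [0.4, 0.3, 0.2]
gripper_width: 51.4
grasp_force: 0.0
```

{"fn": "servo_tool", "kwargs": {
  "motion": [
    {"travel": [0, 0, 0], "rot": [0, 0, -0.006], "hand": 0.6},
    {"travel": [0, 0, 0], "rot": [0, 0, 0], "hand": 0.6},
    {"travel": [0, 0, 0], "rot": [0, 0, 0], "hand": 0.6},
    {"travel": [0, 0, 0], "rot": [0, 0, 0], "hand": 0.6}
  ]
}}

```text
clock: 15.23
position: [480.6, 2.7, 157.9]
ee_rot: [0.999, 0.046, -0.001, 0.0]
contact_force: [-0.4, 0.5, 1.1]
gripper_width: 51.4
grasp_force: 0.0
```

{"fn": "servo_tool", "kwargs": {
  "motion": [
    {"travel": [0.0075, 0.007, 0.08], "rot": [0, 0, 0], "hand": 0.5},
    {"travel": [0, 0, 0.14], "rot": [0, 0, 0], "hand": 0.5},
    {"travel": [0, 0, 0.14], "rot": [0, 0, 0], "hand": 0.5},
    {"travel": [0, 0, 0.12], "rot": [0, 0, 0], "hand": 0.5},
    {"travel": [0, 0, 0.06], "rot": [0, 0, 0], "hand": 0.5},
    {"travel": [0, 0, 0.04], "rot": [0, 0, 0], "hand": 0.5},
    {"travel": [0, 0, 0], "rot": [0, 0, 0], "hand": 0.5},
    {"travel": [0, 0, 0], "rot": [0, 0, 0], "hand": 0.5}
  ]
}}

```text
clock: 15.9
position: [482.8, 1.1, 13.1]
ee_rot: [0.999, 0.046, -0.001, 0.0]
contact_force: [1.2, 0.5, 0.6]
gripper_width: 42.5
grasp_force: 0.0
```

{"fn": "servo_tool", "kwargs": {
  "motion": [
    {"travel": [0, 0, 0], "rot": [0, 0, 0], "hand": 0},
    {"travel": [0, 0, 0], "rot": [0, 0, 0], "hand": 0},
    {"travel": [0, 0, 0], "rot": [0, 0, 0], "hand": 0},
    {"travel": [0, 0, 0], "rot": [0, 0, 0], "hand": 0},
    {"travel": [0, 0, 0], "rot": [0, 0, 0], "hand": 0},
    {"travel": [0, 0, 0], "rot": [0, 0, 0], "hand": 0},
    {"travel": [0, 0, 0], "rot": [0, 0, 0], "hand": 0}
  ]
}}

```text
clock: 16.48
position: [483.3, 1.3, 14.1]
ee_rot: [0.999, 0.046, 0.001, -0.0]
contact_force: [-1.2, 0.7, 5.2]
gripper_width: 7.8
grasp_force: 58.8
```

{"fn": "servo_tool", "kwargs": {
  "motion": [
    {"travel": [0, 0, -0.04], "rot": [0, 0, 0], "hand": 0},
    {"travel": [0, 0, -0.12], "rot": [0, 0, 0], "hand": 0},
    {"travel": [0, 0, -0.14], "rot": [0, 0, 0], "hand": 0},
    {"travel": [0, 0, -0.1], "rot": [0, 0, 0], "hand": 0},
    {"travel": [-0.0621, 0.1436, 0], "rot": [0, 0, 0], "hand": 0},
    {"travel": [-0.0621, 0.1436, 0], "rot": [0, 0, 0], "hand": 0},
    {"travel": [-0.0621, 0.1436, 0], "rot": [0, 0, 0], "hand": 0},
    {"travel": [-0.0621, 0.1436, 0], "rot": [0, 0, 0], "hand": 0},
    {"travel": [-0.0621, 0.1436, 0], "rot": [0, 0, 0], "hand": 0},
    {"travel": [-0.0621, 0.1436, 0], "rot": [0, 0, 0], "hand": 0}
  ]
}}

```text
clock: 17.32
position: [408.8, -223.3, 113.3]
ee_rot: [0.999, 0.046, -0.0, -0.0]
contact_force: [0.5, -0.5, -0.9]
gripper_width: 7.8
grasp_force: 58.6
```

{"fn": "servo_tool", "kwargs": {
  "motion": [
    {"travel": [0, 0, 0], "rot": [0, 0, 0.0198], "hand": 0},
    {"travel": [0, 0, 0], "rot": [0, 0, 0.0198], "hand": 0},
    {"travel": [0, 0, 0], "rot": [0, 0, 0.0198], "hand": 0},
    {"travel": [0, 0, 0], "rot": [0, 0, 0.0198], "hand": 0},
    {"travel": [0, 0, 0], "rot": [0, 0, 0.0198], "hand": 0},
    {"travel": [0, 0, 0], "rot": [0, 0, 0.0198], "hand": 0},
    {"travel": [0, 0, 0], "rot": [0, 0, 0.0198], "hand": 0},
    {"travel": [0, 0, 0], "rot": [0, 0, 0.0198], "hand": 0},
    {"travel": [0, 0, 0], "rot": [0, 0, 0.0198], "hand": 0},
    {"travel": [0, 0, 0], "rot": [0, 0, 0.0198], "hand": 0}
  ]
}}

```text
clock: 18.15
position: [409.6, -221.8, 113.1]
ee_rot: [0.837, -0.547, -0.001, 0.0]
contact_force: [0.5, -0.1, -0.3]
gripper_width: 7.6
grasp_force: 58.7
```

{"fn": "servo_tool", "kwargs": {
  "motion": [
    {"travel": [0, 0, 0], "rot": [0, 0, 0.0198], "hand": 0},
    {"travel": [0, 0, 0], "rot": [0, 0, 0.0198], "hand": 0},
    {"travel": [0, 0, 0], "rot": [0, 0, 0.0198], "hand": 0},
    {"travel": [0, 0, 0], "rot": [0, 0, 0.003], "hand": 0},
    {"travel": [0, 0, 0], "rot": [0, 0, 0], "hand": 0},
    {"travel": [0, 0, 0], "rot": [0, 0, 0], "hand": 0},
    {"travel": [0, 0, 0], "rot": [0, 0, 0], "hand": 0}
  ]
}}

```text
clock: 18.73
position: [410.0, -221.9, 113.4]
ee_rot: [0.717, -0.697, -0.0, 0.0]
contact_force: [0.2, 0.1, -1.0]
gripper_width: 7.6
grasp_force: 58.7
```

```bash
python3 - <<'E'
from h import *
look("scene",(170,200,340,360),3.5,"s2")
print(sensors.read_state()["position"])
E
```

```text
[ 410.02687792 -221.85902972  113.45799033]
```

View pics/s2.png

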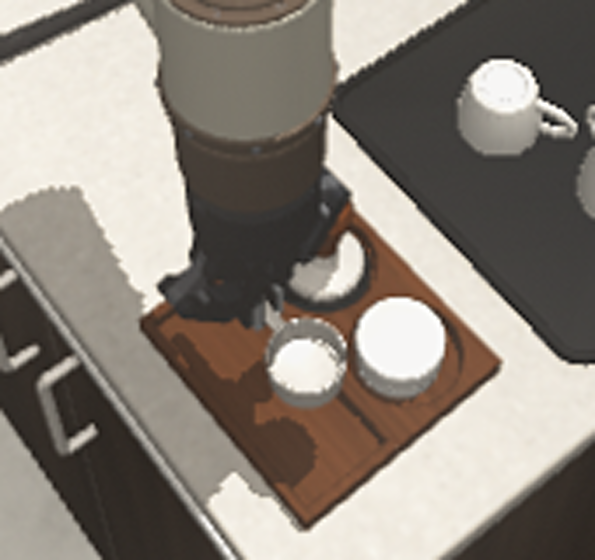

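The leveller at (400,335) sits in its well. The scoop hangs level and mouth up, cup at (307,360), lined up with the long well. I'll lower it.

{"fn": "servo_tool", "kwargs": {
  "motion": [
    {"travel": [0, 0, 0.06], "rot": [0, 0, 0], "hand": 0},
    {"travel": [0, 0, 0.12], "rot": [0, 0, 0], "hand": 0},
    {"travel": [0, 0, 0.1], "rot": [0, 0, 0], "hand": 0},
    {"travel": [0, 0, 0.06], "rot": [0, 0, 0], "hand": 0},
    {"travel": [0, 0, 0.03], "rot": [0, 0, 0], "hand": 0},
    {"travel": [0, 0, 0.006], "rot": [0, 0, 0], "hand": 0},
    {"travel": [0, 0, 0], "rot": [0, 0, 0], "hand": 0},
    {"travel": [0, 0, 0], "rot": [0, 0, 0], "hand": 0}
  ]
}}

```text
clock: 19.45
position: [410.6, -222.0, 20.0]
ee_rot: [0.717, -0.697, 0.0, -0.0]
contact_force: [-0.2, -0.3, 0.1]
gripper_width: 8.3
grasp_force: 58.7
```

{"fn": "servo_tool", "kwargs": {
  "motion": [
    {"travel": [0, 0, 0.004], "rot": [0, 0, 0], "hand": 0},
    {"travel": [0, 0, 0], "rot": [0, 0, 0], "hand": 0},
    {"travel": [0, 0, 0], "rot": [0, 0, 0], "hand": 0.3},
    {"travel": [0, 0, 0], "rot": [0, 0, 0], "hand": 0.3},
    {"travel": [0, 0, 0], "rot": [0, 0, 0], "hand": 0.3},
    {"travel": [0, 0, 0], "rot": [0, 0, 0], "hand": 0.3},
    {"travel": [0, 0, -0.06], "rot": [0, 0, 0], "hand": 0.3},
    {"travel": [0, 0, -0.14], "rot": [0, 0, 0], "hand": 0.3},
    {"travel": [0, 0, -0.14], "rot": [0, 0, 0], "hand": 0.3},
    {"travel": [0, 0, -0.14], "rot": [0, 0, 0], "hand": 0.3}
  ]
}}

```text
clock: 20.28
position: [409.5, -221.9, 139.6]
ee_rot: [0.717, -0.697, -0.001, 0.0]
contact_force: [1.6, 0.2, 0.3]
gripper_width: 25.9
grasp_force: 0.0
```

{"fn": "servo_tool", "kwargs": {
  "motion": [
    {"travel": [-0.1518, -0.0416, 0], "rot": [0, 0, 0], "hand": 0.6},
    {"travel": [-0.1518, -0.0416, 0], "rot": [0, 0, 0], "hand": 0.6},
    {"travel": [-0.1518, -0.0416, 0], "rot": [0, 0, 0], "hand": 0.6},
    {"travel": [-0.1518, -0.0416, 0], "rot": [0, 0, 0], "hand": 0.6},
    {"travel": [-0.1518, -0.0416, 0], "rot": [0, 0, 0], "hand": 0.6},
    {"travel": [-0.1518, -0.0416, 0], "rot": [0, 0, 0], "hand": 0.6},
    {"travel": [-0.1518, -0.0416, 0], "rot": [0, 0, 0], "hand": 0.6},
    {"travel": [-0.1518, -0.0416, 0], "rot": [0, 0, 0], "hand": 0.6},
    {"travel": [-0.1518, -0.0416, 0], "rot": [0, 0, 0], "hand": 0.6},
    {"travel": [0, 0, 0], "rot": [0, 0, -0.0198], "hand": 0.6}
  ]
}}

```text
clock: 21.12
position: [496.9, 127.7, 138.8]
ee_rot: [0.761, -0.649, 0.001, -0.002]
contact_force: [0.9, 0.5, 0.4]
gripper_width: 51.1
grasp_force: 0.0
```

{"fn": "servo_tool", "kwargs": {
  "motion": [
    {"travel": [0, 0, 0], "rot": [0, 0, -0.0198], "hand": 0.6},
    {"travel": [0, 0, 0], "rot": [0, 0, -0.0198], "hand": 0.6},
    {"travel": [0, 0, 0], "rot": [0, 0, -0.0198], "hand": 0.6},
    {"travel": [0, 0, 0], "rot": [0, 0, -0.0198], "hand": 0.6},
    {"travel": [0, 0, 0], "rot": [0, 0, -0.0198], "hand": 0.6},
    {"travel": [0, 0, 0], "rot": [0, 0, -0.0198], "hand": 0.6},
    {"travel": [0, 0, 0], "rot": [0, 0, -0.0198], "hand": 0.6},
    {"travel": [0, 0, 0], "rot": [0, 0, -0.0198], "hand": 0.6},
    {"travel": [0, 0, 0], "rot": [0, 0, -0.0198], "hand": 0.6},
    {"travel": [0, 0, 0], "rot": [0, 0, -0.0198], "hand": 0.6}
  ]
}}

```text
clock: 21.95
position: [494.2, 121.9, 138.3]
ee_rot: [0.996, -0.084, -0.0, 0.0]
contact_force: [-0.2, 0.8, -0.7]
gripper_width: 51.3
grasp_force: 0.0
```

{"fn": "servo_tool", "kwargs": {
  "motion": [
    {"travel": [0, 0, 0.08], "rot": [0, 0, -0.004], "hand": 0.6},
    {"travel": [0, 0, 0.12], "rot": [0, 0, 0], "hand": 0.6},
    {"travel": [0, 0, 0.1], "rot": [0, 0, 0], "hand": 0.6},
    {"travel": [0, 0, 0], "rot": [0, 0, 0], "hand": 0.6},
    {"travel": [0, 0, 0], "rot": [0, 0, 0], "hand": 0.6},
    {"travel": [0, 0, 0], "rot": [0, 0, 0], "hand": 0.6}
  ]
}}

```text
clock: 22.45
position: [495.4, 122.5, 64.6]
ee_rot: [0.997, -0.075, 0.001, -0.0]
contact_force: [-0.4, 0.4, -0.1]
gripper_width: 51.0
grasp_force: 0.0
```

```bash
python3 - <<'E'
from h import *
p,d=get_image("scene");C=cloud("scene",d)
# tray residents
for nm,(x,y),h in(("scoop",(410,-222),15),):
    m=(abs(C[...,0]-x)<34)&(abs(C[...,1]-y)<85)&(C[...,2]>h+5)&(C[...,2]<60);q=C[m];print(nm,np.percentile(q,[2,50,98],0).round(1))
s=p.copy();a=s[200:360,170:340];b=s[110:230,130:290]
a=cv2.resize(a,(425,400),interpolation=2);b=cv2.resize(b,(533,400),interpolation=2)[:,:370]
cv2.imwrite("pics/b1.png",np.hstack([a,b])[:,:,::-1]);print(sensors.read_state()["position"])
E
```

```text
scoop [[ 391.  -290.9   20.6]
 [ 413.  -241.5   30.7]
 [ 437.  -160.4   35.9]]
[495.61004066 122.66905487  65.09322942]
```

View pics/b1.png

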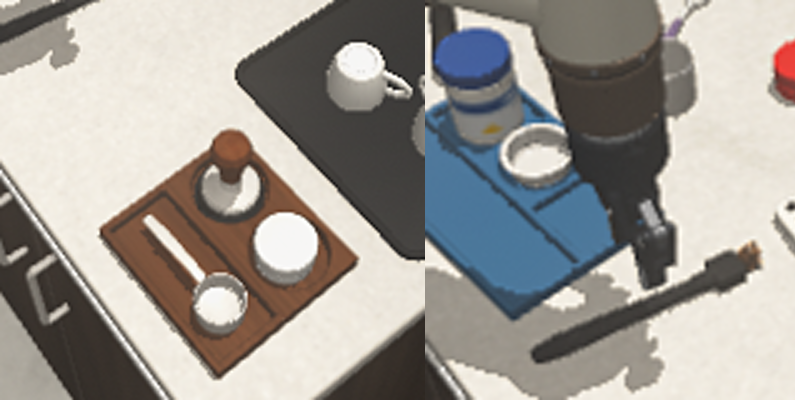

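Left: the scoop lies mouth up in the long well (cup (220,303), handle to (150,220)), beside the tamper (230,180) and leveller (285,247). Right: the fingers at (655,250) are above the brush handle's middle.

{"fn": "servo_tool", "kwargs": {
  "motion": [
    {"travel": [0, 0.01, 0.06], "rot": [0, 0, 0], "hand": 0.6},
    {"travel": [0, 0, 0.1], "rot": [0, 0, 0], "hand": 0.6},
    {"travel": [0, 0, 0.05], "rot": [0, 0, 0], "hand": 0.6},
    {"travel": [0, 0, 0.02], "rot": [0, 0, 0], "hand": 0.6},
    {"travel": [0, 0, 0], "rot": [0, 0, 0], "hand": 0.6},
    {"travel": [0, 0, 0], "rot": [0, 0, 0], "hand": 0},
    {"travel": [0, 0, 0], "rot": [0, 0, 0], "hand": 0},
    {"travel": [0, 0, 0], "rot": [0, 0, 0], "hand": 0},
    {"travel": [0, 0, 0], "rot": [0, 0, 0], "hand": 0},
    {"travel": [0, 0, 0], "rot": [0, 0, 0], "hand": 0}
  ]
}}

```text
clock: 23.33
position: [495.2, 120.3, 7.7]
ee_rot: [0.997, -0.074, 0.001, -0.001]
contact_force: [-1.0, -0.0, 6.5]
gripper_width: 17.4
grasp_force: 58.8
```

{"fn": "servo_tool", "kwargs": {
  "motion": [
    {"travel": [0, 0, 0], "rot": [0, 0, 0], "hand": 0},
    {"travel": [0, 0, 0], "rot": [0, 0, 0], "hand": 0},
    {"travel": [0, 0, 0], "rot": [0, 0, 0], "hand": 0}
  ]
}}

```text
clock: 23.58
position: [495.2, 120.3, 7.7]
ee_rot: [0.997, -0.074, 0.001, -0.001]
contact_force: [-1.3, 0.5, 6.1]
gripper_width: 17.7
grasp_force: 58.8
```

{"fn": "servo_tool", "kwargs": {
  "motion": [
    {"travel": [0, 0, -0.04], "rot": [0, 0, 0], "hand": 0},
    {"travel": [0, 0, -0.12], "rot": [0, 0, 0], "hand": 0},
    {"travel": [0, 0, -0.14], "rot": [0, 0, 0], "hand": 0},
    {"travel": [0, 0, -0.14], "rot": [0, 0, 0], "hand": 0},
    {"travel": [0, 0, -0.06], "rot": [0, 0, 0], "hand": 0},
    {"travel": [-0.0663, -0.122, 0], "rot": [0, 0, 0], "hand": 0},
    {"travel": [-0.0663, -0.122, 0], "rot": [0, 0, 0], "hand": 0},
    {"travel": [-0.0663, -0.122, 0], "rot": [0, 0, 0], "hand": 0},
    {"travel": [-0.0663, -0.122, 0], "rot": [0, 0, 0], "hand": 0},
    {"travel": [-0.0663, -0.122, 0], "rot": [0, 0, 0], "hand": 0}
  ]
}}

```text
clock: 24.42
position: [433.9, 283.9, 132.0]
ee_rot: [0.997, -0.075, 0.0, -0.0]
contact_force: [0.9, 0.4, -1.6]
gripper_width: 17.5
grasp_force: 58.9
```

{"fn": "servo_tool", "kwargs": {
  "motion": [
    {"travel": [-0.0663, -0.122, 0], "rot": [0, 0, 0], "hand": 0},
    {"travel": [0, 0, 0], "rot": [0, 0, 0.0198], "hand": 0},
    {"travel": [0, 0, 0], "rot": [0, 0, 0.0198], "hand": 0},
    {"travel": [0, 0, 0], "rot": [0, 0, 0.0198], "hand": 0},
    {"travel": [0, 0, 0], "rot": [0, 0, 0.0198], "hand": 0},
    {"travel": [0, 0, 0], "rot": [0, 0, 0.0198], "hand": 0},
    {"travel": [0, 0, 0], "rot": [0, 0, 0.0198], "hand": 0},
    {"travel": [0, 0, 0], "rot": [0, 0, 0.0198], "hand": 0},
    {"travel": [0, 0, 0], "rot": [0, 0, 0.0198], "hand": 0},
    {"travel": [0, 0, 0], "rot": [0, 0, 0.0198], "hand": 0}
  ]
}}

```text
clock: 25.25
position: [422.8, 315.2, 131.7]
ee_rot: [0.803, -0.596, -0.0, -0.0]
contact_force: [0.9, -0.6, -0.0]
gripper_width: 17.8
grasp_force: 58.9
```

{"fn": "servo_tool", "kwargs": {
  "motion": [
    {"travel": [0, 0, 0], "rot": [0, 0, 0.0198], "hand": 0},
    {"travel": [0, 0, 0.08], "rot": [0, 0, 0.0113], "hand": 0},
    {"travel": [0, 0, 0.1], "rot": [0, 0, 0], "hand": 0},
    {"travel": [0, 0, 0.08], "rot": [0, 0, 0], "hand": 0},
    {"travel": [0, 0, 0], "rot": [0, 0, 0], "hand": 0},
    {"travel": [0, 0, 0], "rot": [0, 0, 0], "hand": 0},
    {"travel": [0, 0, 0], "rot": [0, 0, 0], "hand": 0}
  ]
}}

```text
clock: 25.83
position: [423.7, 316.1, 67.5]
ee_rot: [0.744, -0.669, 0.0, -0.001]
contact_force: [-0.2, 0.3, -0.5]
gripper_width: 17.8
grasp_force: 58.9
```

```bash
python3 - <<'E'
from h import *
look("scene",(80,90,250,220),4.5,"b2")
s=sensors.read_state();print(s["position"],s["ee_rot"])
E
```

```text
[423.81052352 316.31275138  67.75632357] [ 7.43620736e-01 -6.68599952e-01  2.08446445e-05 -1.51847225e-03]
```

View pics/b2.png

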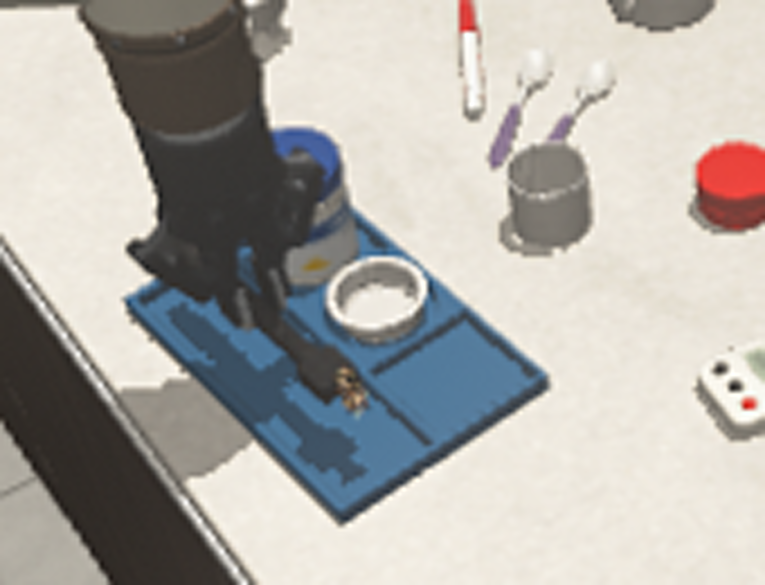

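The brush (head at (335,375)) hangs parallel to the long well, clear of the basket at (377,298) and the tub at (310,200). I'll lower it.

{"fn": "servo_tool", "kwargs": {
  "motion": [
    {"travel": [0, 0, 0.06], "rot": [0, 0, 0], "hand": 0},
    {"travel": [0, 0, 0.09], "rot": [0, 0, 0], "hand": 0},
    {"travel": [0, 0, 0.05], "rot": [0, 0, 0], "hand": 0},
    {"travel": [0, 0, 0.02], "rot": [0, 0, 0], "hand": 0},
    {"travel": [0, 0, 0], "rot": [0, 0, 0], "hand": 0},
    {"travel": [0, 0, 0], "rot": [0, 0, 0], "hand": 0},
    {"travel": [0, 0, 0.002], "rot": [0, 0, 0], "hand": 0},
    {"travel": [0, 0, 0], "rot": [0, 0, 0], "hand": 0}
  ]
}}

```text
clock: 26.55
position: [423.7, 316.3, 11.7]
ee_rot: [0.744, -0.669, -0.0, -0.001]
contact_force: [-0.7, 0.7, 3.7]
gripper_width: 18.1
grasp_force: 59.3
```

Touching the floor; release and lift.

{"fn": "servo_tool", "kwargs": {
  "motion": [
    {"travel": [0, 0, 0], "rot": [0, 0, 0], "hand": 0.35},
    {"travel": [0, 0, 0], "rot": [0, 0, 0], "hand": 0.35},
    {"travel": [0, 0, 0], "rot": [0, 0, 0], "hand": 0.35},
    {"travel": [0, 0, 0], "rot": [0, 0, 0], "hand": 0.35},
    {"travel": [0, 0, -0.05], "rot": [0, 0, 0], "hand": 0.35},
    {"travel": [0, 0, -0.13], "rot": [0, 0, 0], "hand": 0.35},
    {"travel": [0, 0, -0.14], "rot": [0, 0, 0], "hand": 0.35},
    {"travel": [0, 0, -0.14], "rot": [0, 0, 0], "hand": 0.35},
    {"travel": [0, 0, 0], "rot": [0, 0, 0], "hand": 0.35},
    {"travel": [0, 0, 0], "rot": [0, 0, 0], "hand": 0.35}
  ]
}}

```text
clock: 27.38
position: [423.8, 316.5, 127.9]
ee_rot: [0.743, -0.669, -0.0, -0.003]
contact_force: [-0.6, -0.8, -0.5]
gripper_width: 29.8
grasp_force: 0.0
```

{"fn": "servo_tool", "kwargs": {
  "motion": [
    {"travel": [0.1157, -0.1078, 0], "rot": [0, 0, 0], "hand": 1},
    {"travel": [0.1157, -0.1078, 0], "rot": [0, 0, 0], "hand": 1},
    {"travel": [0.1157, -0.1078, 0], "rot": [0, 0, 0], "hand": 1},
    {"travel": [0.1157, -0.1078, 0], "rot": [0, 0, 0], "hand": 1},
    {"travel": [0.1157, -0.1078, 0], "rot": [0, 0, 0], "hand": 1},
    {"travel": [0.1157, -0.1078, 0], "rot": [0, 0, 0], "hand": 1},
    {"travel": [0.1157, -0.1078, 0], "rot": [0, 0, 0], "hand": 1},
    {"travel": [0.1157, -0.1078, 0], "rot": [0, 0, 0], "hand": 1},
    {"travel": [0, 0, 0], "rot": [0, 0, 0.0168], "hand": 1},
    {"travel": [0, 0, 0], "rot": [0, 0, 0.0168], "hand": 1}
  ]
}}

```text
clock: 28.22
position: [662.2, 105.4, 122.3]
ee_rot: [-0.665, 0.746, 0.001, -0.002]
contact_force: [-0.1, -0.1, 0.1]
gripper_width: 85.3
grasp_force: 0.0
```

{"fn": "servo_tool", "kwargs": {
  "motion": [
    {"travel": [0, 0, 0.1], "rot": [0, 0, 0], "hand": 1},
    {"travel": [0, 0, 0.14], "rot": [0, 0, 0], "hand": 1},
    {"travel": [0, 0, 0.11], "rot": [0, 0, 0], "hand": 1},
    {"travel": [0, 0, 0], "rot": [0, 0, 0], "hand": 1},
    {"travel": [0, 0, 0], "rot": [0, 0, 0], "hand": 1},
    {"travel": [0, 0, 0], "rot": [0, 0, 0], "hand": 1}
  ]
}}

```text
clock: 28.72
position: [662.7, 108.2, 38.8]
ee_rot: [-0.669, 0.743, -0.001, 0.0]
contact_force: [-0.2, 1.4, 0.5]
gripper_width: 85.3
grasp_force: 0.0
```

```bash
python3 - <<'E'
from h import *
look("scene",(80,90,280,220),4,"m1")
s=sensors.read_state();print(s["position"],s["ee_rot"])
p,d=get_image("top");C=cloud("top",d);hsv=cv2.cvtColor(p,cv2.COLOR_RGB2HSV);V=hsv[...,2].astype(int);S=hsv[...,1].astype(int)
m=np.zeros(V.shape,bool);m[245:282,108:206]=1;m&=(V<90);r=blob("top",m,20)[0];print("brush",r)
E
```

```text
[663.16356609 108.50738486  39.761879  ] [-0.66916233  0.74311472 -0.00078738  0.00129272]
brush [412.821 382.145  19.996  72.031  -1.434]
```

View pics/m1.png

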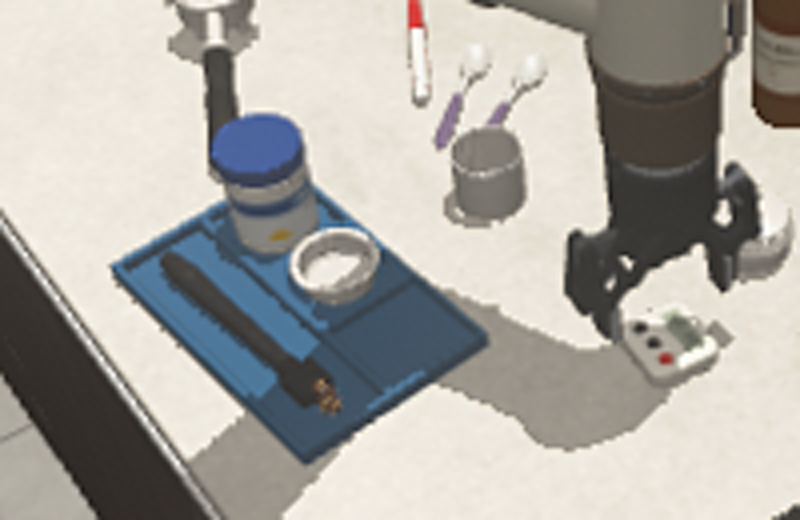

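The brush lies in its well, tail (180,262) to head (315,390). The fingers at (605,310) and (715,260) straddle the timer at (668,345). I'll grip it.

{"fn": "servo_tool", "kwargs": {
  "motion": [
    {"travel": [-0.002, 0, 0.06], "rot": [0, 0, 0], "hand": 1},
    {"travel": [0, 0, 0.06], "rot": [0, 0, 0], "hand": 1},
    {"travel": [0, 0, 0.023], "rot": [0, 0, 0], "hand": 1},
    {"travel": [0, 0, 0], "rot": [0, 0, 0], "hand": 1},
    {"travel": [0, 0, 0], "rot": [0, 0, 0], "hand": 0},
    {"travel": [0, 0, 0], "rot": [0, 0, 0], "hand": 0},
    {"travel": [0, 0, 0], "rot": [0, 0, 0], "hand": 0},
    {"travel": [0, 0, 0], "rot": [0, 0, 0], "hand": 0},
    {"travel": [0, 0, 0], "rot": [0, 0, 0], "hand": 0},
    {"travel": [0, 0, 0], "rot": [0, 0, 0], "hand": 0}
  ]
}}

```text
clock: 29.65
position: [663.5, 109.0, 4.6]
ee_rot: [-0.669, 0.743, -0.001, 0.002]
contact_force: [-0.5, -0.0, 5.7]
gripper_width: 55.0
grasp_force: 63.8
```

{"fn": "servo_tool", "kwargs": {
  "motion": [
    {"travel": [0, 0, -0.04], "rot": [0, 0, 0], "hand": 0},
    {"travel": [0, 0, -0.12], "rot": [0, 0, 0], "hand": 0},
    {"travel": [0, 0, -0.14], "rot": [0, 0, 0], "hand": 0},
    {"travel": [0, 0, -0.04], "rot": [0, 0, 0], "hand": 0},
    {"travel": [-0.078, 0.108, 0], "rot": [0, 0, 0], "hand": 0},
    {"travel": [-0.078, 0.108, 0], "rot": [0, 0, 0], "hand": 0},
    {"travel": [-0.078, 0.108, 0], "rot": [0, 0, 0], "hand": 0},
    {"travel": [-0.078, 0.108, 0], "rot": [0, 0, 0], "hand": 0},
    {"travel": [-0.078, 0.108, 0], "rot": [0, 0, 0], "hand": 0},
    {"travel": [-0.078, 0.108, 0], "rot": [0, 0, 0], "hand": 0}
  ]
}}

```text
clock: 30.48
position: [511.7, 242.6, 87.8]
ee_rot: [-0.669, 0.744, 0.0, 0.0]
contact_force: [0.5, 1.1, -0.7]
gripper_width: 55.1
grasp_force: 63.5
```

{"fn": "servo_tool", "kwargs": {
  "motion": [
    {"travel": [0, 0, 0], "rot": [0, 0, -0.0168], "hand": 0},
    {"travel": [0, 0, 0], "rot": [0, 0, -0.0168], "hand": 0},
    {"travel": [0, 0, 0.08], "rot": [0, 0, 0], "hand": 0},
    {"travel": [0, 0, 0.12], "rot": [0, 0, 0], "hand": 0},
    {"travel": [0, 0, 0], "rot": [0, 0, 0], "hand": 0},
    {"travel": [0, 0, 0], "rot": [0, 0, 0], "hand": 0},
    {"travel": [0, 0, 0], "rot": [0, 0, 0], "hand": 0}
  ]
}}

```text
clock: 31.07
position: [513.8, 242.3, 38.4]
ee_rot: [0.744, -0.669, 0.0, -0.001]
contact_force: [0.1, -0.3, -0.6]
gripper_width: 54.7
grasp_force: 63.8
```

```bash
python3 - <<'E'
from h import *
look("scene",(80,90,280,220),4,"m2")
s=sensors.read_state();print(s["position"],s["ee_rot"],s["gripper_width"])
E
```

```text
[514.12552004 242.53184133  38.90842958] [ 7.43599388e-01 -6.68624116e-01  3.71758255e-04 -1.26640501e-03] 55.0267011591343
```

View pics/m2.png

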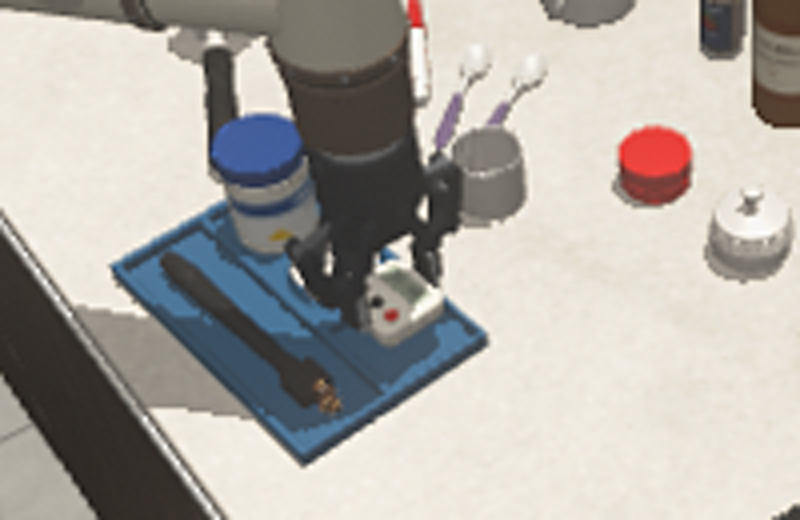

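The timer at (400,310) hangs level and square above its well. I'll lower it.

{"fn": "servo_tool", "kwargs": {
  "motion": [
    {"travel": [0, 0, 0.05], "rot": [0, 0, 0], "hand": 0},
    {"travel": [0, 0, 0.045], "rot": [0, 0, 0], "hand": 0},
    {"travel": [0, 0, 0.02], "rot": [0, 0, 0], "hand": 0},
    {"travel": [0, 0, 0.005], "rot": [0, 0, 0], "hand": 0},
    {"travel": [0, 0, 0], "rot": [0, 0, 0], "hand": 0},
    {"travel": [0, 0, 0], "rot": [0, 0, 0], "hand": 0}
  ]
}}

```text
clock: 31.62
position: [513.0, 241.8, 8.6]
ee_rot: [0.744, -0.669, 0.0, 0.0]
contact_force: [-1.4, -0.9, 6.5]
gripper_width: 55.1
grasp_force: 64.5
```

{"fn": "servo_tool", "kwargs": {
  "motion": [
    {"travel": [0, 0, 0], "rot": [0, 0, 0], "hand": 0.9},
    {"travel": [0, 0, 0], "rot": [0, 0, 0], "hand": 0.9},
    {"travel": [0, 0, 0], "rot": [0, 0, 0], "hand": 0.9},
    {"travel": [0, 0, 0], "rot": [0, 0, 0], "hand": 0.9},
    {"travel": [0, 0, -0.05], "rot": [0, 0, 0], "hand": 0.9},
    {"travel": [0, 0, -0.14], "rot": [0, 0, 0], "hand": 0.9},
    {"travel": [0, 0, -0.14], "rot": [0, 0, 0], "hand": 0.9},
    {"travel": [0, 0, -0.14], "rot": [0, 0, 0], "hand": 0.9},
    {"travel": [0, 0, -0.14], "rot": [0, 0, 0], "hand": 0.9},
    {"travel": [0, 0, -0.1], "rot": [0, 0, 0], "hand": 0.9}
  ]
}}

```text
clock: 32.45
position: [513.9, 242.4, 188.3]
ee_rot: [0.744, -0.669, 0.001, -0.002]
contact_force: [0.3, 0.2, 1.0]
gripper_width: 77.0
grasp_force: 0.0
```

{"fn": "servo_tool", "kwargs": {
  "motion": [
    {"travel": [0.12, 0, 0], "rot": [0, 0, 0], "hand": 0.9},
    {"travel": [0.14, 0, 0], "rot": [0, 0, 0], "hand": 0.9},
    {"travel": [0.14, 0, 0], "rot": [0, 0, 0], "hand": 0.9},
    {"travel": [0.14, 0, 0], "rot": [0, 0, 0], "hand": 0.9},
    {"travel": [0.14, 0, 0], "rot": [0, 0, 0], "hand": 0.9},
    {"travel": [0.1, 0, 0], "rot": [0, 0, 0], "hand": 0.9},
    {"travel": [0, 0, 0], "rot": [0, 0, 0], "hand": 0.9},
    {"travel": [0, 0, 0], "rot": [0, 0, 0], "hand": 0.9}
  ]
}}

```text
clock: 33.12
position: [533.6, 46.8, 184.7]
ee_rot: [0.743, -0.67, -0.0, 0.0]
contact_force: [-0.6, 0.9, 0.4]
gripper_width: 77.2
grasp_force: 0.0
```

```bash
python3 - <<'E'
from h import *
p,d=get_image("scene");C=cloud("scene",d)
a=cv2.resize(p[200:360,170:340],(425,400),interpolation=2);b=cv2.resize(p[90:220,95:225],(400,400),interpolation=2)
cv2.imwrite("pics/f.png",np.hstack([a,b])[:,:370+425,::-1])
def top(nm,c,rad,lo):
    q=C[(np.hypot(C[...,0]-c[0],C[...,1]-c[1])<rad)&(C[...,2]>lo)&(C[...,2]<110)];print(nm,((np.percentile(q,2,0)+np.percentile(q,98,0))/2).round(1)[:2],np.percentile(q[:,2],[10,50,90]).round(1))
top("timer",(514,242),30,17);top("brushhandle",(421,345),9,0);top("brushhandle2",(426,300),9,0);top("scoopcup",(412,-266),25,20);top("scoophandle",(409,-190),6,0);top("lev",(496,-263),42,27);top("tamper",(494,-174),30,80)
top("cup",(650,331),40,20);top("pot",(772,154),40,20)
E
```

```text
timer [513.9 242. ] [21.2 23.7 26.6]
brushhandle [420.4 344.9] [16.8 19.8 22.7]
brushhandle2 [425.9 299.5] [ 4.4 19.2 21.2]
scoopcup [ 413.3 -266.7] [22.2 28.4 34.4]
scoophandle [ 408.9 -190. ] [ 3.4  8.  32.7]
lev [ 495.5 -263.6] [35.  38.4 40.7]
tamper [ 497.5 -178. ] [85.7 94.7 98.3]
cup [640.4 337.9] [23.5 37.6 50.7]
pot [779.2 152.6] [25.9 41.5 47.8]
```

View pics/f.png

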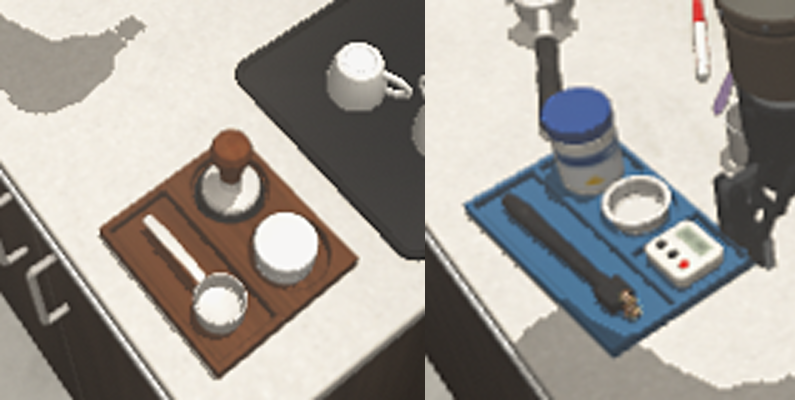

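The walnut kit is complete: tamper (230,180), leveller (285,247), scoop (195,265). The blue tray holds the brush (570,255) and the timer, face up, at (685,252). All measured heights match resting on the well floors, so I'll hand in.

```bash
python3 -c "
from bench import job_done;print(job_done())"
```

```text
the job is handed in; nothing more can be done
None
```

Both kits are made up in the order asked and the job is handed in at about 33 s; the final picture and measured heights show all five things seated in their wells, and the arm never went near the dosing cup or the sugar pot.

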